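# Sweep the loose axle nuts off the work block into the open tray

## Task

Sweep the three loose hexagonal nuts along the wooden work block with your fingertips and push them off its end into the open tray that stands against it. Do not pick up, lift or carry any nut, and leave the upright socket, the round bearing and everything else where they are. Finish with all three nuts lying still in the tray.

Things in the scene. Friction and masses are not known exactly. Their poses are not given: they have to be found in the camera images.
- block: the raised wooden work block, fixed: 240 mm along its x, 300 mm along its y, top 45 mm above the bench. Origin at the centre of its underside. The tray stands close against one of its two y ends (+y or -y, it varies), the closed case against the other; so the nuts are swept along the block's +y or -y. The two 240 mm end edges have no lip.
- tray: the open tray of thin bare metal, fixed, its top open: outside 240 mm along its x, 120 mm along its y, 35 mm high, walls 3 mm, floor 3 mm; its rim lies 10 mm below the block's top, with a 2 mm gap to the block. Origin at the centre of its underside, axes parallel to the block's.
- case: a closed flat steel case, fixed, of the same outline as the tray (240 x 120 x 35 mm) at the other end of the block. Origin at the centre of its underside.
- nut_a: a hexagonal steel nut lying flat on the block, 27 mm across flats (31 mm across corners), 15 mm high, with an 18 mm hole, 50 g; slides freely. Origin at the centre of its underside, z up as built.
- nut_b: a hexagonal steel nut lying flat on the block, 27 mm across flats (31 mm across corners), 15 mm high, with an 18 mm hole, 50 g; slides freely. Origin at the centre of its underside, z up as built.
- nut_c: a hexagonal steel nut lying flat on the block, 27 mm across flats (31 mm across corners), 15 mm high, with an 18 mm hole, 50 g; slides freely. Origin at the centre of its underside, z up as built.
- socket: a deep steel wrench socket standing upright on the block among the nuts: 29 mm thick, 38 mm tall, round. To be left alone. Origin at the centre of its underside. Nuts, socket and bearing lie in five lanes along the block's y, about 48 mm apart across its x, one in each (which is in which lane varies), so each nut has a clear straight way to the tray, with the things of the next lanes close beside it (their centres 42 to 54 mm away sideways).
- bearing: a round ball bearing lying flat on the block among the nuts: 35 mm across, 11 mm high, round outside (not hexagonal). To be left alone. Origin at the centre of its underside.
- wrench: a wrench, 190 mm long, lying on the bench between robot and block, to the right; a bystander. Origin at its underside.
- screwdriver: a screwdriver lying on the bench between robot and block, to the left; a bystander. Origin at its underside.
- cleaner: a bottle of cleaner, 60 mm wide, 170 mm tall, on the bench to the left; a bystander. Origin at its underside.
- grease: a can of grease, 72 mm wide, 75 mm tall, on the bench to the left; a bystander. Origin at its underside.
- jar: a jar, 66 mm wide, 90 mm tall, on the bench to the right; a bystander. Origin at its underside.

How it is judged:
By the outcome, as a careful person would: the job done as asked, in the order asked, and still so for the second after the job is handed in, with the robot touching nothing.
It also fails if it takes over 67 s, if anything falls off the work surface, if the arm or the gripper's body presses on something with over 40 N, if the wrist force passes 120 N, or if a joint passes its speed limit or range.

## Robot

A 6-joint arm with a two-finger parallel gripper is mounted at the origin on the work surface. World frame = base frame: x ahead of the robot, y to its left, z up, the work surface at z = 0. Lengths are in mm, angles in degrees, forces in N, time in s.
With the tool pointing down it reaches from about 300 to 850 mm from the base axis. Payload 4.2 kg.
Tool frame: the origin (TCP) lies at the very end of the fingers, on their centre line; the grasp point (between the pads) lies 19 mm behind it (env.grasp_offset is the distance from the TCP to the grasp point, in mm); z points along the fingers, y is the line along which they close (so a half turn about z gives the same grasp; the last joint's range is limited). The gripper opens to 91 mm and grips with 3 to 60 N. Pads are 32 mm wide; open, the fingers measure 118 mm over their backs; the gripper's body (76 mm by 178 mm) begins 60 mm behind the grasp point.
Start: joints at [72.135, 18.312, 89.639, -0, 72.044, -1.146], TCP at [165.416, 550.709, 213.976] pointing down, gripper open.
Joint ranges: [-177.97, 177.97], [-48.28, 115.42], [12.27, 149.76], [-77.06, 257.06], [2.81, 150.46], [-146.56, 146.56]. Speed limits (degrees/s): [147.25, 147.25, 180, 180, 180, 180].

## Interface

Orientations are given as [roll, pitch, yaw] about the fixed x, y, z axes, in that order (R = Rz(yaw) Ry(pitch) Rx(roll)).
In Python, from workcell import env, eyes gives the robot as it stands.
- The arm moves only by the tool send_rows, never from a script. Its arguments are lists of equal length, an entry for each row: "grip": the opening, from -1 (shut) to 1 (fully open), so that 0 is half open; "xyz": the shift along the world's x, y, z in m, a list of three; "yaw": the turn about the world's z in degrees. A call has 1 to 8 rows; each row is the pose to reach, as a shift and turn from the pose commanded when the call began; what a row does not reach only later rows make up. A row lasts 1/12 s, in which the tool goes at most 41.7 mm and 7.16 degrees, less where a joint would pass 70% of its speed; a pose out of reach is approached as far as the arm can. A call with a gripper value outside its range is refused whole. The fingers move at their own pace and stop on an object; "grip_force" is the grip in N (left out, the last holds). Time passes only in rows, so rows that repeat a pose let the fingers close. It gives the time, the measured TCP pose, the force, the opening and the grip force at its end, in the units of the state.
- env.state(): the state, without advancing time (a new reading comes with each control period).
- eyes.grab_frame(name): name is "scene" or "top"; returns a dict with "frame" (384x512x3 uint8, red, green, blue), "fx", "fy", "cx", "cy" (pixels), "pose" (4x4, takes a point from camera to world coordinates). Camera axes: x right, y down, z forward; pixel columns grow to the right and rows downward; lengths in mm; the calibration is good to about 2 mm. A picture is of the moment at which its call begins. There is no depth.
- env.job_done(): hands the job in; it is judged then, once.
The state is a dict: "time_s": time; "qpos": joint angles; "qvel": joint speeds; "effort": joint torques, N m; "ee_pos": TCP position; "ee_rot": TCP orientation; "force": force on the tool from outside, world axes, zero at the start; "torque": the same for the moment, N m; "gripper_width": finger opening in mm; "gripper_force": force on a finger pad.
Only numpy, scipy, OpenCV 4.12 (cv2) and the standard library are available. Lean on these libraries where they do the work, as an engineer would, in place of code of your own. Each camera call takes 0.05 s, during which the arm holds its last target. There are 200 camera calls.

## Working session

There is one attempt and no reset: what is moved stays moved. The work goes in short steps, Python scripts to look and compute and a tool call to move; the robot and the scene stay as the last step left them, time stands still between calls to the robot, and variables do not carry over. Pictures are saved under pics/ and viewed, at most 10 in all, crops included, and the job is handed in when it is done.

Besides the shell and the picture viewer there is one more tool, called after "Call:" as name(argument=value, ...) on one line, values as JSON. send_rows: Moves the arm, as the interface text tells. Its arguments: {"type":"object","properties":{"grip":{"type":"array"},"xyz":{"type":"array"},"yaw":{"type":"array"},"grip_force":{"type":"number"}},"required":["grip","xyz","yaw"]}

```bash
mkdir -p pics; ls; python3 - <<'E'
from workcell import env, eyes
import cv2,numpy as np
np.set_printoptions(suppress=True,precision=3)
for n in("scene","top"):
    f=eyes.grab_frame(n);cv2.imwrite(f"pics/{n}0.png",f["frame"][:,:,::-1]);print(n,f["fx"],f["fy"],f["cx"],f["cy"],f["pose"])
s=env.state();print(s["time_s"],s["ee_pos"],s["ee_rot"],s["gripper_width"],s["force"])
E
```

```text
pics
scene 450.94397862856584 450.94397862856584 257.4475960261375 196.5901361246671 [[  -0.157    0.804   -0.573 1199.904]
 [   0.988    0.129   -0.089  120.041]
 [   0.002   -0.58    -0.815 1112.166]
 [   0.       0.       0.       1.   ]]
top 348.1327844516978 348.1327844516978 254.82685087740916 187.1424211212716 [[  -0.028   -0.991    0.127  299.193]
 [  -1.       0.029    0.002    2.117]
 [  -0.006   -0.127   -0.992 1279.268]
 [   0.       0.       0.       1.   ]]
0.1 [165.273 550.268 213.22 ] [-179.912   -0.001  163.282] 91.18323345800597 [ 0.216 -0.468 -0.213]
```

View pics/top0.png

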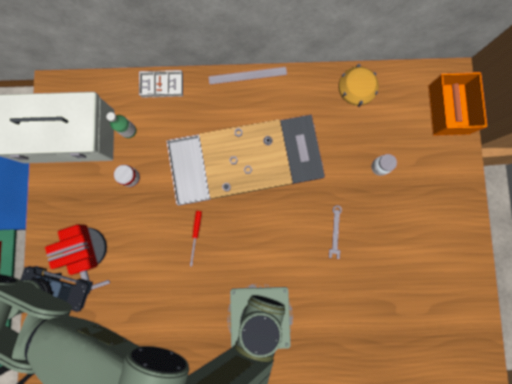

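View pics/scene0.png

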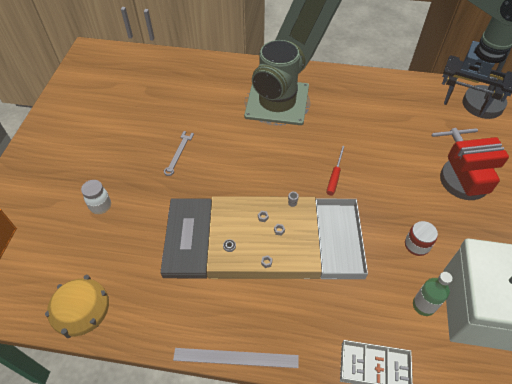

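The tray (white, open) is on the world +y end: at top view about (188,170), scene about (341,238). The dark case is on the −y end. Five items lie on the block. Next I'll enlarge both views.

```bash
python3 - <<'E'
import cv2,numpy as np
a=cv2.imread("pics/top0.png")[105:215,155:335];b=cv2.imread("pics/scene0.png")[185:285,155:375]
a=cv2.resize(a,(800,489),interpolation=cv2.INTER_CUBIC)
b=cv2.resize(b,(800,364),interpolation=cv2.INTER_CUBIC)
cv2.imwrite("pics/topc.png",a);cv2.imwrite("pics/scenec.png",b)
E
```

```text
(no output)
```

View pics/topc.png

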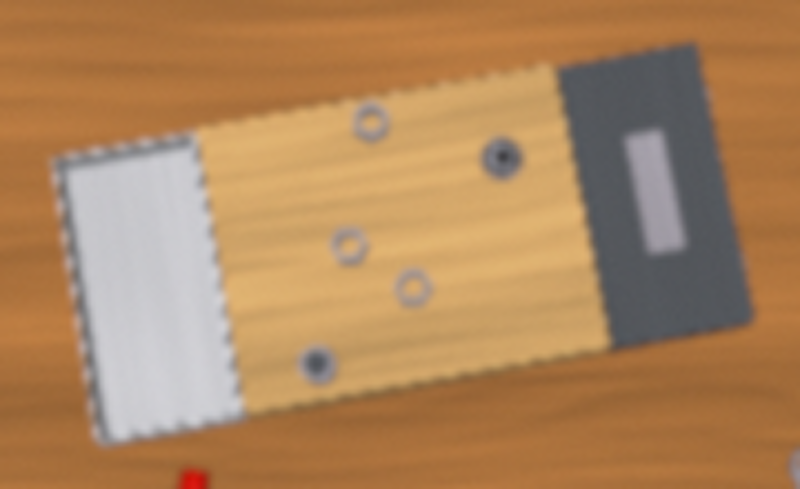

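View pics/scenec.png

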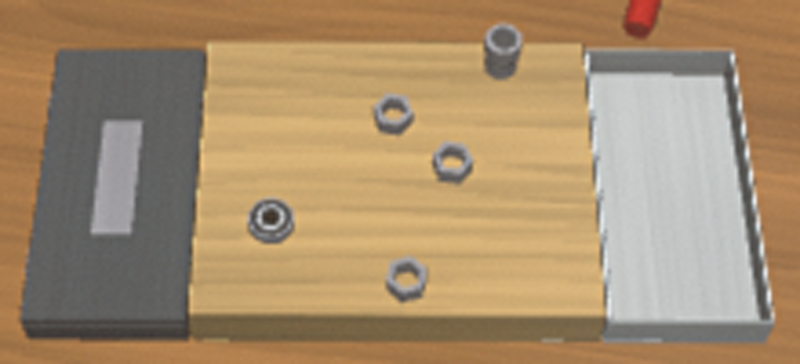

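The top crop shows three hex nuts at (370,122), (349,246) and (413,288), the bearing at (501,158), and the socket at (318,365). The scene crop shows the nuts at (407,279), (453,162) and (393,114), the bearing at (270,220), and the socket at (502,50). I'll measure them now.

```bash
cat > h.py <<'E'
import cv2,numpy as np
from workcell import env,eyes
np.set_printoptions(suppress=True,precision=1)
def ray(f,uv,z):
    uv=np.atleast_2d(uv).astype(float);P=np.array(f["pose"])
    d=np.c_[(uv[:,0]-f["cx"])/f["fx"],(uv[:,1]-f["cy"])/f["fy"],np.ones(len(uv))]@P[:3,:3].T
    return P[:3,3]+d*((z-P[2,3])/d[:,2])[:,None]
def block(f,roi):
    x0,y0,x1,y1=roi
    hsv=cv2.cvtColor(f["frame"],cv2.COLOR_RGB2HSV)
    m=np.zeros(hsv.shape[:2],np.uint8)
    m[y0:y1,x0:x1]=cv2.inRange(hsv,(13,60,165),(26,170,255))[y0:y1,x0:x1]
    m=cv2.morphologyEx(m,cv2.MORPH_OPEN,np.ones((3,3)))
    c=max(cv2.findContours(m,cv2.RETR_EXTERNAL,cv2.CHAIN_APPROX_NONE)[0],key=cv2.contourArea)
    return hsv,cv2.convexHull(c)
def things(f,hsv,hull):
    m=np.zeros(hsv.shape[:2],np.uint8);cv2.fillConvexPoly(m,hull,255);m=cv2.erode(m,np.ones((3,3)))
    g=cv2.bitwise_and(m,cv2.inRange(hsv,(0,0,0),(180,85,255)))
    n,l,st,ce=cv2.connectedComponentsWithStats(g)
    out=[]
    for i in range(1,n):
        if st[i,4]<12: continue
        c=cv2.findContours((l==i).astype(np.uint8),cv2.RETR_EXTERNAL,cv2.CHAIN_APPROX_NONE)[0][0]
        (u,v),r=cv2.minEnclosingCircle(c);x,y,w,h=st[i,:4]
        out.append((x+w/2-.5,y+h/2-.5,w,h,st[i,4]))
    return out
E
python3 - <<'E'
from h import *
for n,roi in(("top",(160,105,335,215)),("scene",(155,185,375,285))):
    f=eyes.grab_frame(n);hsv,hull=block(f,roi)
    P=ray(f,hull[:,0],45)[:,:2].astype(np.float32)
    print(n,"block",cv2.minAreaRect(P))
    for t in things(f,hsv,hull): print(np.array(t),ray(f,t[:2],45+7.5))
E
```

```text
top block ((593.2061767578125, 30.896728515625), (641.54833984375, 340.9065246582031), 88.2635269165039)
[ 301.   147.5   41.    66.  1777. ] [[ 595.7 -165.4   52.5]]
[238. 132.   9.   9.  51.] [[659.9  60.3  52.5]]
[ 188.  165.   43.   61. 1507.] [[543.5 242.3  52.5]]
[267. 140.   9.   9.  67.] [[627.1 -43.9  52.5]]
[233. 160.   9.   9.  49.] [[557.1  80.5  52.5]]
[247.5 169.    8.    9.   45. ] [[522.8  29.3  52.5]]
[226.  186.5   9.   10.   65. ] [[461.9 107.3  52.5]]
scene block ((563.1184692382812, 37.838104248046875), (239.5977783203125, 298.2513427734375), 8.925203323364258)
[292.5 201.5  10.   10.   81. ] [[456.  105.4  52.5]]
[263.  215.5  11.   12.   93. ] [[516.6  29.2  52.5]]
[279.  229.5  11.   12.   93. ] [[554.9  79.4  52.5]]
[229. 245.  13.  13. 137.] [[624.2 -46.6  52.5]]
[266.5 261.   12.   13.  100. ] [[655.5  59.6  52.5]]
```

Call:
send_rows(grip=[-0.82,-0.82,-0.82,-0.82,-0.82,-0.82,-0.82,-0.82], xyz=[[0.025,-0.027,0],[0.05,-0.054,0],[0.075,-0.081,0],[0.1,-0.108,0],[0.125,-0.135,0],[0.15,-0.162,0],[0.175,-0.189,0],[0.2,-0.216,0]], yaw=[-6,-12,-18,-24,-30,-36,-42,-48], grip_force=10)

```text
time_s: 0.87
ee_pos: [366.2, 333.2, 214.0]
ee_rot: [180.0, -0.0, 115.0]
force: [0.9, -0.5, -0.5]
gripper_width: 40.9
gripper_force: 0.0
```

Call:
send_rows(grip=[-0.82,-0.82,-0.82,-0.82,-0.82,-0.82,-0.82,-0.82], xyz=[[0.025,-0.027,0],[0.05,-0.054,0],[0.075,-0.081,0],[0.1,-0.108,0],[0.125,-0.135,0],[0.15,-0.162,0],[0.175,-0.189,0],[0.2,-0.216,0]], yaw=[-4,-8,-12,-16.5,-16.5,-16.5,-16.5,-16.5])

```text
time_s: 1.53
ee_pos: [566.3, 117.1, 213.8]
ee_rot: [-180.0, -0.0, 98.8]
force: [-0.1, 0.1, 1.3]
gripper_width: 8.0
gripper_force: 0.0
```

Call:
send_rows(grip=[-0.82,-0.82,-0.82,-0.82,-0.82,-0.82,-0.82,-0.82], xyz=[[0.025,-0.027,0],[0.05,-0.054,0],[0.075,-0.081,0],[0.099,-0.104,0],[0.099,-0.104,-0.03],[0.099,-0.104,-0.06],[0.099,-0.104,-0.09],[0.099,-0.104,-0.09]], yaw=[0,0,0,0,0,0,0,0])

```text
time_s: 2.2
ee_pos: [660.1, 14.3, 117.0]
ee_rot: [-179.2, -0.1, 98.8]
force: [-0.8, 0.3, -0.9]
gripper_width: 8.3
gripper_force: 0.0
```

```bash
python3 - <<'E'
from h import *
f=eyes.grab_frame("scene");cv2.imwrite("pics/s1.png",cv2.resize(f["frame"][150:290,150:380,::-1],(800,487),interpolation=cv2.INTER_CUBIC))
s=env.state();print(s["time_s"],s["ee_pos"],s["ee_rot"],s["qvel"])
E
```

```text
2.25 [662.   14.5 120.5] [-179.5   -0.1   98.8] [ 0.4 -2.9 -5.1  0.1  0.7 -0. ]
```

View pics/s1.png

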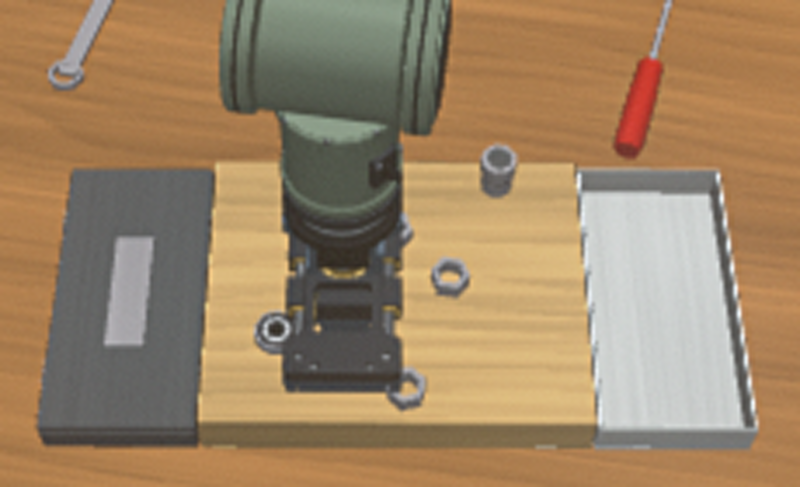

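The gripper is above the first nut's lane, with the nut at about (405,388) and the bearing behind it at (275,332). The descent overshot at speed, so I'll go down slowly.

Call:
send_rows(grip=[-0.82,-0.82,-0.82,-0.82,-0.82,-0.82,-0.82,-0.82], xyz=[[0,0,-0.012],[0,0,-0.024],[0,0,-0.036],[0,0,-0.047],[0,0,-0.056],[0,0,-0.063],[0,0,-0.068],[0,0,-0.068]], yaw=[0,0,0,0,0,0,0,0])

```text
time_s: 2.92
ee_pos: [663.8, 14.7, 54.7]
ee_rot: [-179.9, -0.0, 98.8]
force: [-0.0, -1.6, 0.0]
gripper_width: 8.4
gripper_force: 0.0
```

Call:
send_rows(grip=[-0.82,-0.82,-0.82,-0.82,-0.82,-0.82,-0.82,-0.82], xyz=[[0,0,-0.003],[0,0,-0.006],[0,0,-0.006],[0,0,-0.006],[-0.0008,0.005,-0.006],[-0.0016,0.01,-0.006],[-0.0028,0.018,-0.006],[-0.0044,0.028,-0.006]], yaw=[0,0,0,0,0,0,0,0])

```text
time_s: 3.58
ee_pos: [660.1, 43.2, 50.2]
ee_rot: [180.0, 0.0, 98.8]
force: [0.3, -0.3, -0.3]
gripper_width: 8.1
gripper_force: 0.3
```

Call:
send_rows(grip=[-0.82,-0.82,-0.82,-0.82,-0.82,-0.82,-0.82,-0.82], xyz=[[-0.0016,0.01,0],[-0.0032,0.02,0],[-0.0047,0.03,0],[-0.0063,0.04,0],[-0.0079,0.05,0],[-0.0094,0.06,0],[-0.011,0.07,0],[-0.0126,0.08,0]], yaw=[0,0,0,0,0,0,0,0])

```text
time_s: 4.25
ee_pos: [647.2, 123.8, 50.0]
ee_rot: [180.0, 0.0, 98.8]
force: [0.5, -1.0, 0.2]
gripper_width: 7.9
gripper_force: 0.3
```

Call:
send_rows(grip=[-0.82,-0.82,-0.82,-0.82,-0.82,-0.82,-0.82,-0.82], xyz=[[-0.0016,0.01,0],[-0.0032,0.02,0],[-0.0047,0.03,0],[-0.0063,0.04,0],[-0.0079,0.05,0],[-0.0094,0.06,0],[-0.011,0.07,0],[-0.0126,0.08,0]], yaw=[0,0,0,0,0,0,0,0])

```text
time_s: 4.92
ee_pos: [634.5, 203.8, 49.9]
ee_rot: [-180.0, -0.0, 98.8]
force: [0.1, 0.3, 0.1]
gripper_width: 8.0
gripper_force: 0.0
```

```bash
python3 - <<'E'
from h import *
f=eyes.grab_frame("scene");cv2.imwrite("pics/s2.png",cv2.resize(f["frame"][150:290,150:380,::-1],(800,487),interpolation=cv2.INTER_CUBIC))
s=env.state();print(s["time_s"],s["ee_pos"],s["force"])
E
```

```text
4.9667 [634.3 205.7  49.9] [ 0.1  1.4 -0.9]
```

View pics/s2.png

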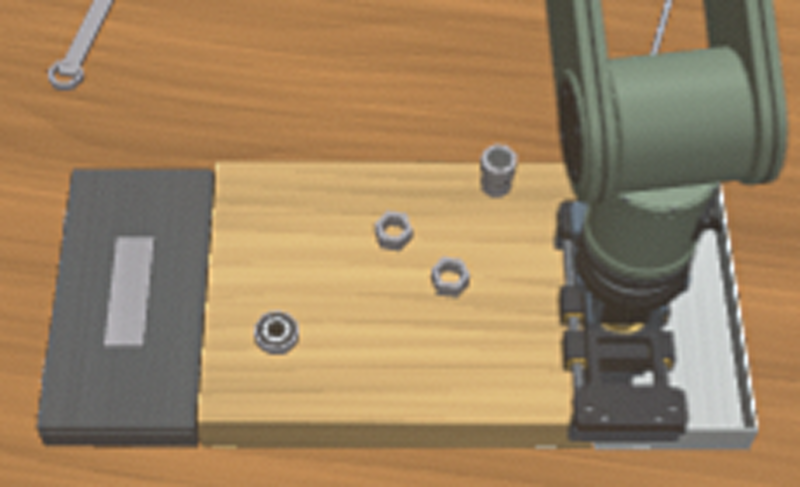

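The first nut has left the block. The other things haven't moved: nuts at (393,230) and (450,277), bearing at (276,332), socket at (498,170). Middle nut next.

Call:
send_rows(grip=[-0.82,-0.82,-0.82,-0.82,-0.82,-0.82,-0.82,-0.82], xyz=[[0,0,0.015],[0,0,0.035],[0,0,0.055],[-0.005,-0.012,0.065],[-0.015,-0.036,0.065],[-0.027,-0.064,0.065],[-0.039,-0.092,0.065],[-0.051,-0.12,0.065]], yaw=[0,0,0,0,0,0,0,0])

```text
time_s: 5.63
ee_pos: [582.3, 80.9, 114.7]
ee_rot: [-180.0, 0.0, 98.8]
force: [-0.1, -0.9, -0.0]
gripper_width: 8.3
gripper_force: 0.0
```

Call:
send_rows(grip=[-0.82,-0.82,-0.82,-0.82,-0.82,-0.82,-0.82,-0.82], xyz=[[-0.01,-0.024,0],[-0.016,-0.038,0],[-0.02,-0.048,0],[-0.02,-0.048,0],[-0.02,-0.048,0],[-0.02,-0.048,0],[-0.02,-0.048,0],[-0.02,-0.048,0]], yaw=[0,0,0,0,0,0,0,0])

```text
time_s: 6.3
ee_pos: [564.2, 35.7, 114.8]
ee_rot: [180.0, -0.0, 98.9]
force: [0.1, -0.7, -0.3]
gripper_width: 8.3
gripper_force: 0.0
```

Call:
send_rows(grip=[-0.82,-0.82,-0.82,-0.82,-0.82,-0.82,-0.82,-0.82], xyz=[[-0.001,0,-0.01],[-0.001,0,-0.022],[-0.001,0,-0.034],[-0.001,0,-0.044],[-0.001,0,-0.053],[-0.001,0,-0.06],[-0.001,0,-0.064],[-0.001,0,-0.065]], yaw=[0,0,0,0,0,0,0,0])

```text
time_s: 6.97
ee_pos: [562.5, 34.7, 49.1]
ee_rot: [-179.9, -0.0, 98.8]
force: [-0.2, -0.3, -0.2]
gripper_width: 8.0
gripper_force: 0.0
```

Call:
send_rows(grip=[-0.82,-0.82,-0.82,-0.82,-0.82,-0.82,-0.82,-0.82], xyz=[[0,0,0],[-0.0008,0.005,0],[-0.0016,0.01,0],[-0.0028,0.018,0],[-0.0044,0.028,0],[-0.006,0.038,0],[-0.0075,0.048,0],[-0.0091,0.058,0]], yaw=[0,0,0,0,0,0,0,0])

```text
time_s: 7.63
ee_pos: [553.5, 94.0, 50.1]
ee_rot: [180.0, 0.0, 98.8]
force: [0.0, -0.4, 1.3]
gripper_width: 8.3
gripper_force: 0.3
```

Call:
send_rows(grip=[-0.82,-0.82,-0.82,-0.82,-0.82,-0.82,-0.82,-0.82], xyz=[[-0.0016,0.01,0],[-0.0032,0.02,0],[-0.0047,0.03,0],[-0.0063,0.04,0],[-0.0079,0.05,0],[-0.0094,0.06,0],[-0.011,0.07,0],[-0.0126,0.08,0]], yaw=[0,0,0,0,0,0,0,0])

```text
time_s: 8.3
ee_pos: [540.9, 173.8, 49.9]
ee_rot: [180.0, -0.0, 98.8]
force: [-0.0, -0.2, -0.8]
gripper_width: 8.4
gripper_force: 0.0
```

Call:
send_rows(grip=[-0.82,-0.82,-0.82,-0.82,-0.82,-0.82,-0.82,-0.82], xyz=[[-0.0014,0.009,0],[-0.0022,0.014,0],[-0.0022,0.014,0],[-0.0022,0.014,0],[-0.0022,0.014,0.01],[-0.0022,0.014,0.03],[-0.0022,0.014,0.05],[-0.0022,0.014,0.065]], yaw=[0,0,0,0,0,0,0,0])

```text
time_s: 8.97
ee_pos: [539.6, 186.3, 117.2]
ee_rot: [179.9, -0.0, 98.7]
force: [0.2, 0.1, 0.4]
gripper_width: 8.0
gripper_force: 0.0
```

Call:
send_rows(grip=[-0.82,-0.82,-0.82,-0.82,-0.82,-0.82,-0.82,-0.82], xyz=[[-0.001,-0.012,0],[-0.002,-0.036,0],[-0.004,-0.066,0],[-0.006,-0.096,0],[-0.008,-0.126,0],[-0.01,-0.156,0],[-0.011,-0.186,0],[-0.012,-0.201,0]], yaw=[0,0,0,0,0,0,0,0])

```text
time_s: 9.63
ee_pos: [525.6, -18.3, 114.5]
ee_rot: [-179.9, 0.1, 98.6]
force: [-0.4, 0.1, 0.2]
gripper_width: 8.2
gripper_force: 0.0
```

```bash
python3 - <<'E'
from h import *
f=eyes.grab_frame("scene");cv2.imwrite("pics/s3.png",cv2.resize(f["frame"][150:290,150:380,::-1],(800,487),interpolation=cv2.INTER_CUBIC))
s=env.state();print(s["time_s"],s["ee_pos"],s["force"])
E
```

```text
9.6833 [525.5 -19.6 114.5] [-0.7 -2.4  0.7]
```

View pics/s3.png

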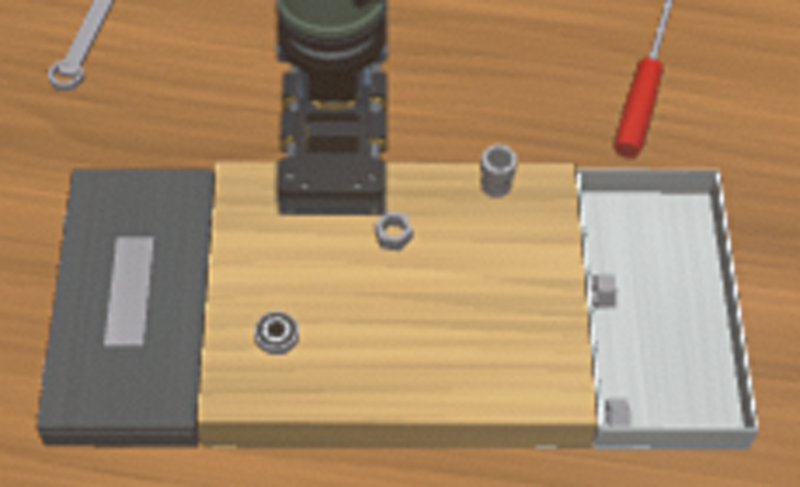

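Two nuts are in the tray, at (605,290) and (617,412). The third is untouched at (393,230), and the bearing and socket haven't moved.

Call:
send_rows(grip=[-0.82,-0.82,-0.82,-0.82,-0.82,-0.82,-0.82,-0.82], xyz=[[0,0,-0.01],[0,0,-0.022],[0,0,-0.034],[0,0,-0.044],[0,0,-0.053],[0,0,-0.06],[0,0,-0.064],[0,0,-0.065]], yaw=[0,0,0,0,0,0,0,0])

```text
time_s: 10.35
ee_pos: [526.5, -14.0, 49.1]
ee_rot: [-179.9, -0.0, 98.8]
force: [-0.3, -0.0, 0.7]
gripper_width: 8.4
gripper_force: 0.0
```

Call:
send_rows(grip=[-0.82,-0.82,-0.82,-0.82,-0.82,-0.82,-0.82,-0.82], xyz=[[0,0,0],[-0.0008,0.005,0],[-0.0016,0.01,0],[-0.0028,0.018,0],[-0.0044,0.028,0],[-0.006,0.038,0],[-0.0075,0.048,0],[-0.0091,0.058,0]], yaw=[0,0,0,0,0,0,0,0])

```text
time_s: 11.02
ee_pos: [517.6, 45.0, 50.1]
ee_rot: [180.0, 0.0, 98.8]
force: [-0.3, -0.3, -0.2]
gripper_width: 7.9
gripper_force: 0.3
```

Call:
send_rows(grip=[-0.82,-0.82,-0.82,-0.82,-0.82,-0.82,-0.82,-0.82], xyz=[[-0.0016,0.01,0],[-0.0032,0.02,0],[-0.0047,0.03,0],[-0.0063,0.04,0],[-0.0079,0.05,0],[-0.0094,0.06,0],[-0.011,0.07,0],[-0.0126,0.08,0]], yaw=[0,0,0,0,0,0,0,0])

```text
time_s: 11.68
ee_pos: [505.0, 124.7, 50.0]
ee_rot: [180.0, -0.0, 98.8]
force: [0.8, -0.8, 0.5]
gripper_width: 8.0
gripper_force: 0.3
```

Call:
send_rows(grip=[-0.82,-0.82,-0.82,-0.82,-0.82,-0.82,-0.82,-0.82], xyz=[[-0.0016,0.01,0],[-0.0032,0.02,0],[-0.0047,0.03,0],[-0.0063,0.04,0],[-0.0079,0.05,0],[-0.0091,0.058,0],[-0.0091,0.058,0],[-0.0091,0.058,0]], yaw=[0,0,0,0,0,0,0,0])

```text
time_s: 12.35
ee_pos: [496.0, 182.1, 49.9]
ee_rot: [-180.0, 0.0, 98.8]
force: [0.3, -1.0, -0.2]
gripper_width: 8.5
gripper_force: 0.0
```

Call:
send_rows(grip=[-0.82,-0.82,-0.82,-0.82,-0.82,-0.82,-0.82,-0.82], xyz=[[0,0,0.015],[0,0,0.035],[0,0,0.06],[0,0,0.09],[0,0,0.12],[-0.02,-0.02,0.15],[-0.04,-0.04,0.15],[-0.06,-0.06,0.15]], yaw=[0,0,0,0,0,0,0,0])

```text
time_s: 13.02
ee_pos: [436.6, 121.0, 201.8]
ee_rot: [179.7, -0.0, 98.8]
force: [-0.3, -0.6, -0.4]
gripper_width: 8.3
gripper_force: 0.0
```

Call:
send_rows(grip=[-0.82,-0.82,-0.82,-0.82,-0.82,-0.82,-0.82,-0.82], xyz=[[-0.01,-0.02,0],[-0.02,-0.04,0],[-0.03,-0.06,0],[-0.04,-0.08,0],[-0.04,-0.1,0],[-0.04,-0.11,0],[-0.04,-0.11,0],[-0.04,-0.11,0]], yaw=[0,0,0,0,0,0,0,0])

```text
time_s: 13.68
ee_pos: [396.0, 11.3, 200.0]
ee_rot: [180.0, -0.0, 98.7]
force: [-0.5, 0.7, -0.1]
gripper_width: 8.0
gripper_force: 0.0
```

```bash
python3 - <<'E'
from h import *
f=eyes.grab_frame("scene");cv2.imwrite("pics/s4.png",cv2.resize(f["frame"][150:290,150:380,::-1],(800,487),interpolation=cv2.INTER_CUBIC))
s=env.state();print(s["time_s"],s["ee_pos"],s["force"])
E
```

```text
13.7333 [396.1  11.7 200. ] [ 0.3 -0.6  0.1]
```

View pics/s4.png

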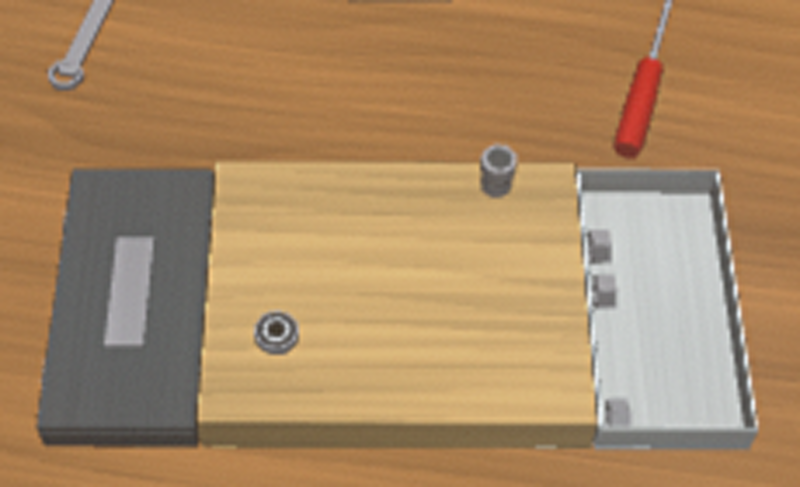

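All three nuts are in the tray, at (598,246), (605,290) and (617,412), and aren't moving. The socket at (498,170) and bearing at (276,332) are where they started, and the arm is clear.

```bash
python3 -c "
from workcell import env
print(env.job_done())"
```

```text
the job is handed in; nothing more can be done
None
```

All three nuts were pushed off the block's end and lie still in the tray, standing on edge near its block-side wall; the socket and bearing are where they started, and the job was handed in at about 14 s (no verdict was shown).

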